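Clear the cake server and shut the pastry case

TASK

The cake server was left leaning in the pastry case with its handle sticking up in the way of the lid. Take it out and lay it gently down flat in the steel utensil tray, blade the right way up, then lower the lid without letting it slam and press its front edge down firmly but carefully until the catch snaps and the lid is fully shut. Keep your fingers off the food and leave the dessert jars standing as they are.

Things in the scene. Friction and masses are not known exactly. Their poses are not given: they have to be found in the camera images.
- case: Counter-top pastry case, fixed: 290 x 310 mm in plan (x, y), clear 6 mm walls with dark rims 80 mm above the counter, inner floor 15 mm above it. Origin: centre of its underside; z up; -x its front (robot side), +x its hinged back. The steel housing of a spring-roller catch, 44 mm wide, stands 17 mm out from the middle of its front face.
- lid (a joint): Lid angle about its rear hinge, rad: 0 shut, 1.08 wide open (a stop). A stiff hinge holds it where it is left; moving it takes 2 to 5 N at its front edge. At about 0.045 its strike meets the catch rollers; pressing past them takes 10 to 15 N at the front edge, then it is held at 0 on a hard stop. Over 40 N, or closing faster than 1.5 rad/s, is too rough.
- lid_hinge (a point): On the hinge axis, mid-width, turning with the lid. y along the axis, -x towards the lid's free front edge, z out of its outer face; shut, it lies 81 mm above the counter with the case's axes. The lid spans x 0 to -300, y -155 to 155, z 0 to 9 mm: clear panel in a dark frame. When open it leans over the case, so a tool inside must be tilted to follow it.
- lid_edge (a point): Middle of the lid's solid dark front bar, on the outer (upper) face, 282 mm from the hinge axis; the bar is 36 mm wide (18 mm further to its end), 310 mm long and 9 mm thick. The steel strike of the catch hangs 17 mm below its middle. Axes as lid_hinge.
- server: Cake server, 200 mm long, 0.15 to 0.24 kg. Origin: mid-length on its flat underside; x towards the handle's end, z its upper side. Steel blade x -100 to -12 (54 wide, 4 thick), neck, black handle x 0 to 100 (22 wide, z 0 to 18), flat sides. Centre of mass x -11. At first the blade tip is on the case floor, the handle on the tin's front rim, rising to the hinge at 22 deg under the lid.
- server_handle (a point): Middle of the grip on the server's handle, on its axis: server x +35, z +9 mm. Axes as the server.
- tray: Steel utensil tray, fixed, 300 x 100 mm outside (x, y), walls 4 mm thick and 16 mm high, floor 4 mm above its underside. Origin: centre of its underside, on the counter; left or right of the case. More than 35 N between server and tray, or letting it fall over 8 mm, is too rough.
- tin: Aluminium cake tin inside the case, fixed, 100 x 240 mm (x, y). Its origin is 15 mm above the case's; the tin spans x +15 to +115 mm and its rim is 40 mm above this origin.
- cake: Cream cake with red stripes in the tin, same origin as the tin, top 27 mm above it. Food: not to be touched.
- puffs: Four cream puffs on the case floor, 42 mm wide, 36 mm high, at x -108 and -60, y -121 and +121 mm of this origin (the tin's). Food: not to be touched.
- jar1: Chocolate dessert jar, closed, white cap, 60 mm wide, 75 mm high, 0.22 kg, upright on the dark slate. Origin: centre of its underside.
- jar2: Chocolate dessert jar, closed, white cap, 60 mm wide, 75 mm high, 0.22 kg, upright on the dark slate. Origin: centre of its underside.
- jar3: Chocolate dessert jar, closed, white cap, 60 mm wide, 75 mm high, 0.22 kg, upright on the dark slate. Origin: centre of its underside.
- slate: Dark slate board, fixed, 200 x 100 x 8 mm, carrying the jars, on the other side of the case from the tray. Origin: centre of its underside.
Not all that is in view belongs to the job. Leave any blue or yellow look-alike of the server alone. Leave any pink look-alike of the jar2 alone.

How it is judged:
By the outcome, as a careful person would: the job done as asked, in the order asked, and still so for the second after the job is handed in, with the robot touching nothing.
It also fails if it takes over 72 s, if anything falls off the work surface, if the arm or the gripper's body presses on something with over 40 N, if the wrist force passes 120 N, or if a joint passes its speed limit or range.

ROBOT

A 6-joint arm with a two-finger parallel gripper is mounted at the origin on the work surface. World frame = base frame: x ahead of the robot, y to its left, z up, the work surface at z = 0. Lengths are in m, angles in rad, forces in N, time in s.
With the tool pointing down it reaches from about 0.3 to 0.875 m from the base axis. Payload 4.2 kg.
Tool frame: the origin (TCP) lies on the mounting face of the last link; the fingertips stand 173 mm ahead of it and the grasp point (between the pads) lies 155 mm ahead of it; z points along the fingers, y is the line along which they close (so a half turn about z gives the same grasp; the last joint's range is limited). The gripper opens to 85 mm and grips with 20 to 120 N. Pads are 22 mm wide; open, the fingers measure 114 mm over their backs; the gripper's body (76 mm by 85 mm) begins 54 mm behind the grasp point. The pads swing forward as they close: fully open they stand 13 mm farther back than shut.
Start: joints at [-1.153, 0.32, 1.565, -0, 1.257, -0.02], TCP at [0.244, -0.521, 0.405] pointing down, gripper open.
Joint ranges: [-3.11, 3.11], [-0.84, 2.01], [0.21, 2.61], [-1.34, 4.49], [0.05, 2.63], [-2.56, 2.56]. Speed limits (rad/s): [2.57, 2.57, 3.14, 3.14, 3.14, 3.14].

INTERFACE

Orientations are given as a unit quaternion [x, y, z, w].
In Python, from plant import bot gives the robot as it stands.
- The arm moves only by the tool step_arm, never from a script. Its argument "rows" is one flat list of numbers, 7 for each row, row after row: the opening, from -1 (shut) to 1 (fully open), then the shift along the tool's x, y, z scaled (see below), then the turn, a rotation vector about the tool's x, y, z scaled (see below). A call has 1 to 20 rows; each row shifts and turns the commanded pose from where the row before left it, along the tool's axes as they then stand; what a row does not reach is not made up. The controller multiplies each number of a shift by 25 mm and each number of a turn by 0.08 rad. A row lasts 1/12 s, in which the tool goes at most 41.7 mm and 7.16 degrees, less where a joint would pass 70% of its speed; a pose out of reach is approached as far as the arm can. A call with a number of a shift or a turn outside -1 to 1 is refused whole. A call with a gripper value outside its range is refused whole. The fingers move at their own pace and stop on an object; the grip force is fixed at half the most. Time passes only in rows, so rows that do not move let the fingers close. It gives the time, the measured TCP pose, the force, the opening and the grip force at its end, in the units of the state.
- bot.get_obs(): the state, without advancing time (a new reading comes with each control period).
- bot.grab_frame(name): name is "scene" or "top"; returns the picture (384x512x3 uint8, red, green, blue); there is no depth.
- bot.camera_params(name): a dict with "mtx" (3x3 intrinsics, pixels), "pose" (4x4, takes a point from camera to world coordinates). Camera axes: x right, y down, z forward; pixel columns grow to the right and rows downward; lengths in m; the calibration is good to about 2 mm. A picture is of the moment at which its call begins. camera_params takes no time and is no camera call.
- bot.hand_in(): hands the job in; it is judged then, once.
The state is a dict: "t": time; "joints": joint angles; "qvel": joint speeds; "tau": joint torques, N m; "tool_pos": TCP position; "tcp_rot": TCP orientation; "ft_force": force on the tool from outside, world axes, zero at the start; "ft_torque": the same for the moment, N m; "gripper_width": finger opening in m; "finger_force": force on a finger pad.
Only numpy, scipy, OpenCV 4.12 (cv2) and the standard library are available. Lean on these libraries where they do the work, as an engineer would, in place of code of your own. Each camera call takes 0.05 s, during which the arm holds its last target. There are 200 camera calls.

## Working session

There is one attempt and no reset: what is moved stays moved. The work goes in short steps, Python scripts to look and compute and a tool call to move; the robot and the scene stay as the last step left them, time stands still between calls to the robot, and variables do not carry over. Pictures are saved under pics/ and viewed, at most 10 in all, crops included, and the job is handed in when it is done.

Besides the shell and the picture viewer there is one more tool, called after "Call:" as a command line: name --argument value ..., lists and objects as JSON in quotes. step_arm: Moves the arm, as the interface text tells. Its arguments: {"type":"object","properties":{"rows":{"type":"array"}},"required":["rows"]}

```bash
ls; mkdir -p pics
python3 - <<'E'
from plant import bot
import cv2,numpy as np
for n in("scene","top"):
    f=bot.grab_frame(n); cv2.imwrite(f"pics/{n}0.png",f[:,:,::-1])
    p=bot.camera_params(n); print(n,np.round(p["mtx"],1).tolist(),np.round(p["pose"],3).tolist())
o=bot.get_obs(); print({k:np.round(v,3).tolist() for k,v in o.items()})
a=cv2.imread("pics/scene0.png");b=cv2.imread("pics/top0.png")
E
```

```text
pics
scene [[371.2, 0.0, 254.3], [0.0, 371.2, 193.9], [0.0, 0.0, 1.0]] [[-0.868, -0.404, 0.289, 0.161], [-0.497, 0.716, -0.491, 0.57], [-0.009, -0.57, -0.822, 0.962], [0.0, 0.0, 0.0, 1.0]]
top [[348.2, 0.0, 256.0], [0.0, 348.2, 190.2], [0.0, 0.0, 1.0]] [[-0.003, -0.996, 0.088, 0.357], [-1.0, 0.0, -0.026, 0.067], [0.026, -0.088, -0.996, 1.168], [0.0, 0.0, 0.0, 1.0]]
{'t': 0.1, 'joints': [-1.153, 0.32, 1.566, 0.0, 1.257, -0.02], 'qvel': [0.001, -0.001, -0.003, 0.001, 0.0, -0.001], 'tau': [0.0, -41.641, -23.47, 0.0, 0.005, 0.0], 'tool_pos': [0.244, -0.521, 0.404], 'tcp_rot': [0.976, 0.217, -0.0, -0.001], 'ft_force': [0.461, -0.24, -0.519], 'ft_torque': [-0.006, -0.015, 0.031], 'finger_force': 0.0, 'gripper_width': 0.086}
```

View pics/scene0.png

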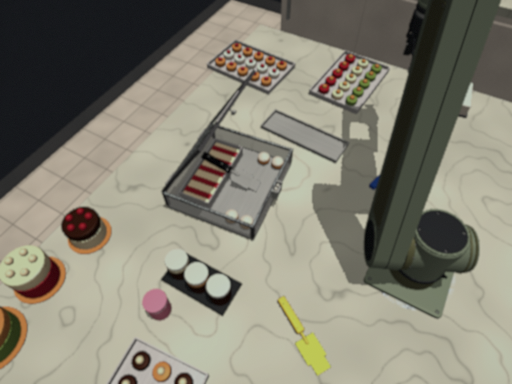

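View pics/top0.png

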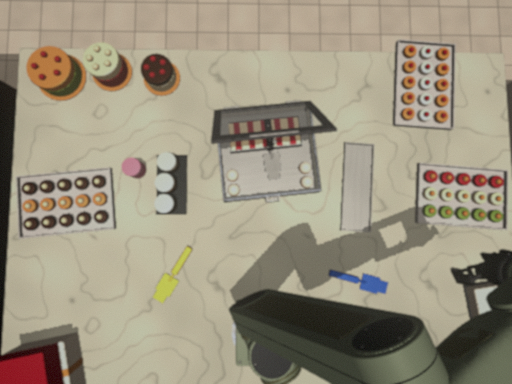

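Candidates for the server: top (270,155), inside the case with a black handle; blue look-alike at (358,281); yellow look-alike at (172,275). I choose the one in the case. The three jars are at (166,162), (165,183) and (165,204), and the pink cap at (133,167) is a look-alike. The tray is at (357,187). I'll check the choice in a close crop.

Run:
```python
import cv2,numpy as np
b=cv2.imread("pics/top0.png")[95:215,205:335]
a=cv2.imread("pics/scene0.png")[75:240,155:355]
b=cv2.resize(b,None,fx=6,fy=6*0+5,interpolation=cv2.INTER_CUBIC)
b=cv2.resize(cv2.imread("pics/top0.png")[95:215,205:335],None,fx=5,fy=5,interpolation=cv2.INTER_CUBIC)
for i in range(0,130,10): cv2.putText(b,str(205+i),(i*5,8),0,.3,(0,0,255),1)
for i in range(0,120,10): cv2.putText(b,str(95+i),(0,i*5+4),0,.3,(0,0,255),1)
cv2.imwrite("pics/topc.png",b)
a=cv2.resize(a[:,:],None,fx=3.6,fy=3.6,interpolation=cv2.INTER_CUBIC)
for i in range(0,200,20): cv2.putText(a,str(155+i),(int(i*3.6),8),0,.3,(0,0,255),1)
for i in range(0,165,20): cv2.putText(a,str(75+i),(0,int(i*3.6)+4),0,.3,(0,0,255),1)
cv2.imwrite("pics/scenec.png",a)
```

```text
(no output)
```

View pics/topc.png

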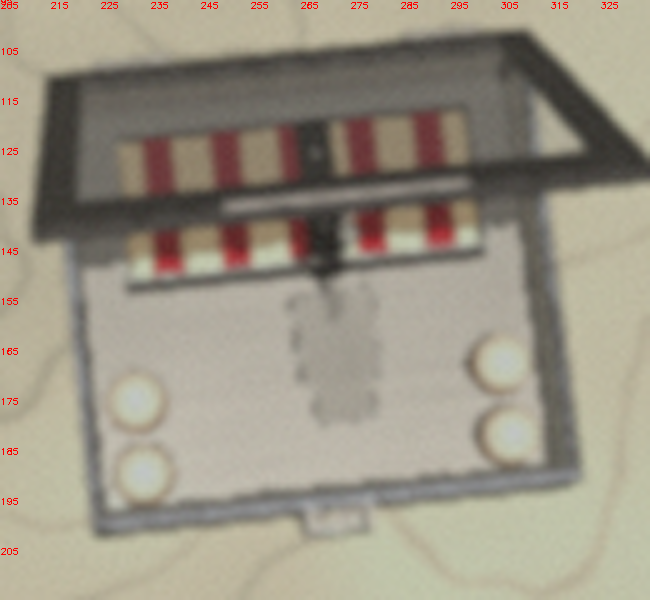

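View pics/scenec.png

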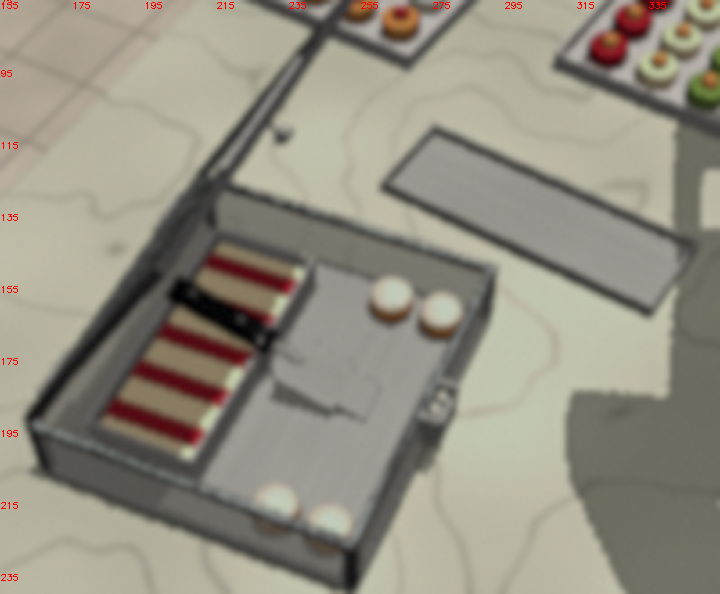

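The crop confirms it. The black handle runs top (268,120) to (270,150) over the red-striped cake and under the open lid. The steel blade ends near (273,179), and the catch is at (272,198). The scene view agrees: handle (206,156) to (230,169), tray corners around (276,110) to (335,162). Next I fit the poses from both views.

```bash
cat > h.py <<'E'
import numpy as np
from plant import bot
from scipy.optimize import least_squares
from scipy.spatial.transform import Rotation as R
C={n:(np.array(bot.camera_params(n)["mtx"]),np.linalg.inv(bot.camera_params(n)["pose"])) for n in("scene","top")}
def proj(n,P):
    K,T=C[n]; q=T[:3,:3]@np.asarray(P)+T[:3,3]; q=K@q; return q[:2]/q[2]
def place(p,P):  # planar pose x,y,yaw
    c,s=np.cos(p[2]),np.sin(p[2]); return np.array([p[0]+c*P[0]-s*P[1],p[1]+s*P[0]+c*P[1],P[2]])
E
cat > fit.py <<'E'
from h import *
mm=1e-3
S="scene";T="top"
case=[(T,(232.2,175.4),(-60,121,33)),(T,(234,189.8),(-108,121,33)),(T,(305.6,167.4),(-60,-121,33)),(T,(307,181.8),(-108,-121,33)),
(T,(230.4,153),(15,120,55)),(T,(301.6,145.4),(15,-120,55)),(T,(321,191),(-145,-155,80)),
(S,(263.9,157.8),(-60,-121,33)),(S,(277.2,162.2),(-108,-121,33)),(S,(231.7,215.3),(-60,121,33)),(S,(246.4,221.4),(-108,121,33)),
(S,(242.5,147.8),(15,-120,55)),(S,(210.6,210.3),(15,120,55)),(S,(292.5,150),(-145,-155,80)),(S,(252.8,227.8),(-145,155,80)),(S,(163.9,191.7),(145,155,80)),(S,(216.1,126.4),(145,-155,80))]
def fit(obs,x0):
    f=lambda p:np.concatenate([proj(n,place(p,np.array(P)*mm))-u for n,u,P in obs])
    r=least_squares(f,x0,loss="soft_l1"); print(np.round(r.x,4)); print(np.round(f(r.x).reshape(-1,2),1).tolist()); return r.x
pc=fit(case,[.5,0,0])
tray=[(T,(344,143),(150,50,16)),(T,(372,144),(150,-50,16)),(T,(341,229),(-150,50,16)),(T,(369,231),(-150,-50,16)),
(S,(276,110),(150,-50,16)),(S,(262,126.7),(150,50,16)),(S,(347.5,143),(-150,-50,16)),(S,(335,162.5),(-150,50,16))]
pt=fit(tray,[.5,-.3,0])
def lid(a,P): # lid frame->case
    return np.array([145+P[0]*np.cos(a)+P[2]*np.sin(a),P[1],81-P[0]*np.sin(a)+P[2]*np.cos(a)])
lo=[((335,129.4),(-300,-155,4)),((211.6,143),(-300,155,4))]
f=lambda a:np.concatenate([proj(T,place(pc,lid(a[0],P)*mm))-u for u,P in lo])
r=least_squares(f,[1.0]);print("lid",r.x,f(r.x))
# server planar pose (its origin xy, yaw) with pitch 22 deg, origin z
a=np.radians(22)
def srv(p,P): 
    x,z=P[0]*np.cos(a)-P[2]*np.sin(a),P[0]*np.sin(a)+P[2]*np.cos(a)
    return place(p,np.array([x,P[1],z+15+100*np.sin(a)])*mm)
so=[(T,(268,119),(100,0,18)),(T,(270.6,150),(0,0,18)),(T,(273.5,179.5),(-100,0,4)),(S,(206.4,156.1),(98,0,18)),(S,(230,169.4),(0,0,18)),]
f=lambda p:np.concatenate([proj(n,srv(p,P))-u for n,u,P in so])
r=least_squares(f,[pc[0],pc[1],pc[2]],loss="soft_l1");print("server",r.x,np.round(f(r.x).reshape(-1,2),1).tolist())
print("grip",srv(r.x,(35,0,9)),"expected by model",place(pc,np.array([9+35*np.cos(a)-9*np.sin(a),0,0])*mm))
for n,u in (("jar",(166,162)),("jar",(165,204)),("tab",(0,0))):
    K,Ti=C[T];W=np.linalg.inv(Ti);d=W[:3,:3]@np.linalg.solve(K,[*u,1]);print(n,W[:3,3]+d*(.083-W[2,3])/d[2])
E
python3 fit.py
```

```text
[0.5779 0.0016 0.1041]
[[-0.2, 0.0], [-0.6, 0.1], [-0.7, 0.5], [-0.3, 0.5], [-0.8, -1.4], [1.4, -1.1], [0.3, 0.1], [0.4, 0.1], [0.7, 0.3], [0.3, 0.8], [0.5, 0.4], [0.5, -1.0], [-1.9, -7.1], [1.0, -1.1], [0.9, -0.2], [-1.4, 1.1], [-4.2, -3.4]]
[ 0.4705 -0.2991 -0.0737]
[[-0.5, -1.5], [0.7, -0.2], [-1.9, 1.5], [0.0, 1.6], [-1.3, -0.5], [-2.3, -0.9], [1.5, 0.0], [0.7, -0.6]]
lid [0.99329456] [ 1.83962791  0.63838432 -0.79024055 -0.4685039 ]
server [ 0.58782679 -0.00857478  0.12989358] [[-0.5, 0.1], [0.1, 0.6], [-0.3, -0.2], [-2.4, -3.1], [1.9, -0.1]]
grip [ 0.61666178 -0.00480809  0.07391654] expected by model [0.61574938 0.00555379 0.        ]
jar [0.54118854 0.31988817 0.083     ]
jar [0.40965302 0.32033611 0.083     ]
tab [1.06804017 0.86200064 0.083     ]
```

```bash
cat >> fit.py <<'E'
import cv2
def crop(n,x0,y0,w,h,k):
    im=cv2.resize(cv2.imread(f"pics/{n}0.png")[y0:y0+h,x0:x0+w],None,fx=k,fy=k,interpolation=cv2.INTER_CUBIC)
    def poly(pts,col): cv2.polylines(im,[np.round((np.array([proj(n,p) for p in pts])+.5-[x0,y0])*k).astype(int)],True,col,1)
    sq=[(1,1),(1,-1),(-1,-1),(-1,1)]
    poly([place(pt,np.array([150*i,50*j,16])*mm) for i,j in sq],(0,0,255))
    for z in(0,): poly([place(pt,np.array([150*i,50*j,z])*mm) for i,j in sq],(0,160,255))
    for aa,c in((.99,(0,255,0)),(1.08,(255,0,255))): poly([place(pc,lid(aa,(-300 if i<0 else 0,155*j,4))*mm) for i,j in sq],c)
    poly([place(pc,np.array([145*i,155*j,80])*mm) for i,j in sq],(255,255,0))
    poly([srv(r.x,P) for P in((0,11,18),(100,11,18),(100,-11,18),(0,-11,18))],(255,0,0))
    poly([srv(r.x,P) for P in((-12,27,4),(-100,27,4),(-100,-27,4),(-12,-27,4))],(255,0,0))
    return im
A=crop("top",205,95,180,145,2.2*1.0);B=crop("scene",150,20,215,220,1.86)
A=crop("top",205,95,180,145,2.2); B=cv2.resize(crop("scene",150,20,215,220,4),(400,409))
A=cv2.resize(crop("top",205,95,180,145,4),(400,322))
im=np.zeros((409,800,3),np.uint8);im[:322,:400]=A;im[:,400:]=B
cv2.imwrite("pics/ov.png",im)
E
python3 fit.py >/dev/null
```

```text
(no output)
```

View pics/ov.png

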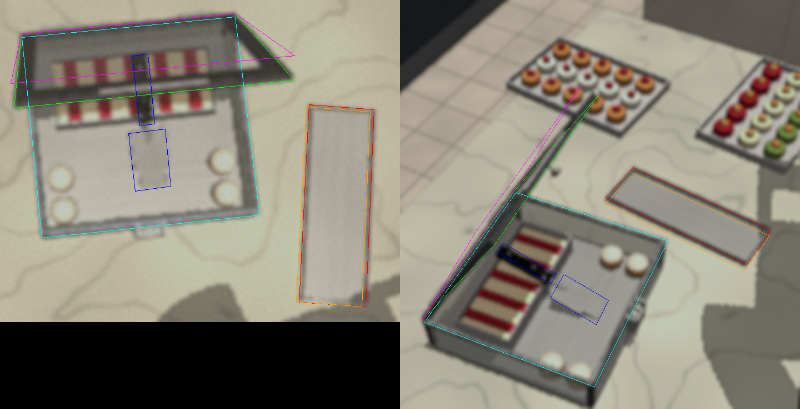

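The overlay fits: lid at about 0.99 rad (green), with the server, case and tray outlines all on the picture. Next is the motion planner.

```bash
cat > plan.py <<'E'
from h import *
def pose(pos,yaw,tilt,depth=.155):
    """tool pose whose grasp point (depth ahead of TCP) is at pos; x axis at yaw; tilt>0: fingers point forward along yaw"""
    Rm=R.from_euler("z",yaw)*R.from_euler("y",-tilt)*R.from_euler("x",np.pi)
    return np.array(pos)-Rm.apply([0,0,depth]),Rm
def rows(a,b,vmax=1.0,nmin=1):
    """constant body row taking pose a to b, and count"""
    dr=(a[1].inv()*b[1]).as_rotvec(); p=a[1].inv().apply(b[0]-a[0])
    n=max(nmin,int(np.ceil(max(np.abs(p).max()/.025,np.linalg.norm(dr)/.08)/vmax)))
    while 1:
        w=R.from_rotvec(dr/n); M=sum((w**k).as_matrix() for k in range(n)); d=np.linalg.solve(M,p)
        u=np.r_[d/.025,dr/n/.08]
        if np.abs(u).max()<=vmax: return n,np.round(u,3)
        n+=1
def now():
    o=bot.get_obs(); return np.array(o["tool_pos"]),R.from_quat(o["tcp_rot"])
def chain(*ps,v=1.0):
    a=now()
    for b in ps:
        n,u=rows(a,b,v); print(n,u.tolist(),"->",np.round(b[0],3)); a=b
E
python3 - <<'E'
from plan import *
psi=.13;ti=np.radians(31)
a=np.radians(22);g=np.array([.6167,-.0048,.0739])+.011*np.array([-np.sin(a)*np.cos(psi),-np.sin(a)*np.sin(psi),np.cos(a)])
print(g, pose([0,0,0],.4375,0)[1].as_quat())
P2=pose(g,psi,ti); P1=(P2[0]-P2[1].apply([0,0,.14]),P2[1])
chain(P1,P2,v=.9)
E
```

```text
[ 0.6126141  -0.00533418  0.08409902] [9.76169474e-01 2.17009581e-01 1.32880044e-17 5.97731411e-17]
19 [0.695, -0.874, 0.318, -0.056, 0.353, 0.197] -> [ 0.462 -0.025  0.337]
7 [0.0, 0.0, 0.8, 0.0, 0.0, 0.0] -> [ 0.533 -0.016  0.217]
```

Call:
step_arm --rows '[1,0.7,-0.87,0.32,-0.06,0.35,0.2,1,0.7,-0.87,0.32,-0.06,0.35,0.2,1,0.7,-0.87,0.32,-0.06,0.35,0.2,1,0.7,-0.87,0.32,-0.06,0.35,0.2,1,0.7,-0.87,0.32,-0.06,0.35,0.2,1,0.7,-0.87,0.32,-0.06,0.35,0.2,1,0.7,-0.87,0.32,-0.06,0.35,0.2,1,0.7,-0.87,0.32,-0.06,0.35,0.2,1,0.7,-0.87,0.32,-0.06,0.35,0.2,1,0.7,-0.87,0.32,-0.06,0.35,0.2,1,0.7,-0.87,0.32,-0.06,0.35,0.2,1,0.7,-0.87,0.32,-0.06,0.35,0.2,1,0.7,-0.87,0.32,-0.06,0.35,0.2,1,0.7,-0.87,0.32,-0.06,0.35,0.2,1,0.7,-0.87,0.32,-0.06,0.35,0.2,1,0.7,-0.87,0.32,-0.06,0.35,0.2,1,0.7,-0.87,0.32,-0.06,0.35,0.2,1,0.7,-0.87,0.32,-0.06,0.35,0.2,1,0.7,-0.87,0.32,-0.06,0.35,0.2,1,0,0,0,0,0,0]'

```text
t: 1.77
tool_pos: [0.4681, -0.0239, 0.335]
tcp_rot: [0.962, 0.063, 0.266, -0.014]
ft_force: [0.2, 0.5, 1.2]
gripper_width: 0.0853
finger_force: 0.0
```

```bash
cat >> plan.py <<'E'
psi=.13;ti=np.radians(31)
g=np.array([.6126,-.0053,.0841])
P2=pose(g,psi,ti); P1=(P2[0]-P2[1].apply([0,0,.14]),P2[1])
E
python3 - <<'E'
from plan import *
o=bot.get_obs();print(o["t"],np.round(o["joints"],3),np.round(o["tool_pos"],3),np.round(o["ft_force"],1),P1[0])
chain(P1,P2,v=.9); chain(P2,v=.6)
E
```

```text
1.7667 [-0.112  0.127  2.08   0.288  0.422  1.096] [ 0.468 -0.024  0.335] [0.2 0.5 1.2] [ 0.46194582 -0.02499612  0.33696435]
1 [-0.173, 0.011, -0.195, 0.085, 0.016, 0.026] -> [ 0.462 -0.025  0.337]
7 [0.0, 0.0, 0.8, 0.0, 0.0, 0.0] -> [ 0.533 -0.016  0.217]
10 [-0.017, -0.001, 0.54, 0.008, 0.002, 0.003] -> [ 0.533 -0.016  0.217]
```

Call:
step_arm --rows '[1,-0.17,0,-0.2,0.08,0.02,0.03,1,0,0,0.56,0,0,0,1,0,0,0.56,0,0,0,1,0,0,0.56,0,0,0,1,0,0,0.56,0,0,0,1,0,0,0.56,0,0,0,1,0,0,0.56,0,0,0,1,0,0,0.56,0,0,0,1,0,0,0.56,0,0,0,1,0,0,0.56,0,0,0,1,0,0,0,0,0,0]'

```text
t: 2.68
tool_pos: [0.5238, -0.0208, 0.2269]
tcp_rot: [0.963, 0.06, 0.264, -0.017]
ft_force: [0.0, -0.2, 0.0]
gripper_width: 0.0854
finger_force: 0.0
```

Run:
```python
from plan import *
import cv2
o=bot.get_obs();print(o["t"],np.round(o["joints"],3),np.round(o["tool_pos"],3),np.round(o["ft_force"],1),P2[0])
chain(P2,v=.5)
a=bot.grab_frame("scene")[40:240,150:350,::-1];b=bot.grab_frame("top")[90:220,190:350,::-1]
a=cv2.resize(a,(400,400),interpolation=cv2.INTER_CUBIC);b=cv2.resize(b,(400,325),interpolation=cv2.INTER_CUBIC)
im=np.zeros((400,800,3),np.uint8);im[:,:400]=a;im[:325,400:]=b;cv2.imwrite("pics/g1.png",im)
```

```text
2.6833 [-0.092  0.364  2.104  0.64   0.185  0.753] [ 0.524 -0.021  0.227] [ 0.  -0.2  0. ] [ 0.53344272 -0.01564881  0.21696093]
2 [0.074, -0.077, 0.276, 0.015, 0.039, -0.036] -> [ 0.533 -0.016  0.217]
```

View pics/g1.png

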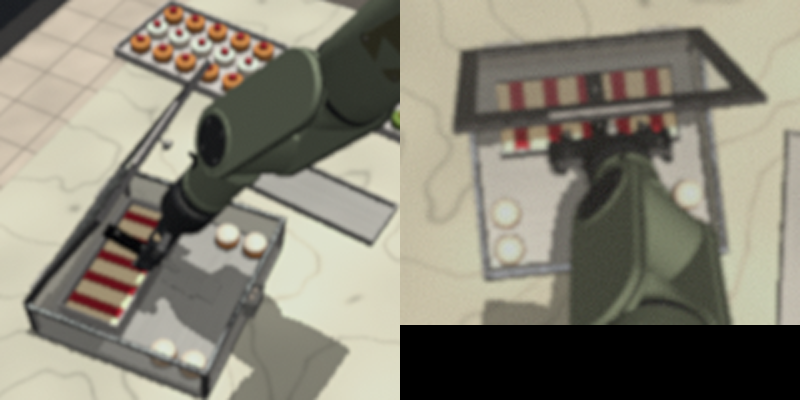

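The open fingers straddle the black handle (fingers near (560,145) and (660,145) in the right crop, handle at (600,120)), and both lid and puffs are clear. Joint 5 is near its lower end, so I'll ease the tilt to 27° for the last centimetre.

Run:
```python
from plan import *
chain(pose(g,psi,np.radians(27)),v=.35)
```

```text
3 [0.188, -0.049, 0.205, 0.011, -0.276, -0.021] -> [ 0.543 -0.014  0.222]
```

Call:
step_arm --rows '[1,0.19,-0.05,0.2,0.01,-0.28,-0.02,1,0.19,-0.05,0.2,0.01,-0.28,-0.02,1,0.19,-0.05,0.2,0.01,-0.28,-0.02,1,0,0,0,0,0,0,1,0,0,0,0,0,0]'

```text
t: 3.2
tool_pos: [0.5432, -0.0138, 0.2237]
tcp_rot: [0.97, 0.064, 0.234, -0.015]
ft_force: [-0.3, -0.5, -0.2]
gripper_width: 0.0852
finger_force: 0.0
```

Run:
```python
from plan import *
o=bot.get_obs();print(o["t"],np.round(o["joints"],3),np.round(o["ft_force"],1))
p,r=now();print(p+r.apply([0,0,.155])-g,np.degrees(np.arcsin(r.apply([0,0,1])[0])), p+r.apply([0,0,.173]))
```

```text
3.2 [-0.071  0.394  2.043  0.366  0.255  1.036] [-0.3 -0.5 -0.2]
[0.00069046 0.00052305 0.00160424] 26.876883769525836 [ 0.62142781 -0.00372433  0.06968315]
```

Call:
step_arm --rows '[-1,0,0,0,0,0,0,-1,0,0,0,0,0,0,-1,0,0,0,0,0,0,-1,0,0,0,0,0,0,-1,0,0,0,0,0,0,-1,0,0,0,0,0,0,-1,0,0,0,0,0,0,-1,0,0,0,0,0,0,-1,0,0,0,0,0,0,-1,0,0,0,0,0,0]'

```text
t: 4.03
tool_pos: [0.5434, -0.0134, 0.223]
tcp_rot: [0.97, 0.064, 0.233, -0.015]
ft_force: [-3.4, 0.7, 4.3]
gripper_width: 0.0201
finger_force: 61.4
```

Run:
```python
from plan import *
p,r=now(); q=psi
c=np.array([np.cos(.104),np.sin(.104),0]);z=np.array([0,0,1])
A=(p-.06*c+.09*z,r);B=(A[0]-.045*c+.02*z,r)
Cc=pose([.5054,-.3017,.17],-.0737,np.radians(5))
print(bot.get_obs()["joints"])
chain(A,v=.4);a=A
for b,v in((B,.6),(Cc,.6)):
    print(rows(a,b,v));a=b
```

```text
[-0.06981304  0.39555113  2.04284441  0.36472457  0.2554378   1.03733094]
11 [-0.045, -0.006, -0.391, 0.0, 0.0, 0.0] -> [ 0.484 -0.02   0.313]
(3, array([-0.413, -0.016, -0.51 ,  0.   ,  0.   ,  0.   ]))
(19, array([ 0.084,  0.587,  0.04 , -0.037, -0.252,  0.13 ]))
```

Call:
step_arm --rows '[-1,-0.02,0,-0.2,0,0,0,-1,-0.02,0,-0.2,0,0,0,-1,-0.045,0,-0.39,0,0,0,-1,-0.045,0,-0.39,0,0,0,-1,-0.045,0,-0.39,0,0,0,-1,-0.045,0,-0.39,0,0,0,-1,-0.045,0,-0.39,0,0,0,-1,-0.045,0,-0.39,0,0,0,-1,-0.045,0,-0.39,0,0,0,-1,-0.045,0,-0.39,0,0,0,-1,-0.045,0,-0.39,0,0,0,-1,-0.045,0,-0.39,0,0,0,-1,-0.4,0,-0.5,0,0,0,-1,-0.4,0,-0.5,0,0,0,-1,-0.4,0,-0.5,0,0,0,-1,0,0,0,0,0,0]'

```text
t: 5.37
tool_pos: [0.4386, -0.027, 0.3338]
tcp_rot: [0.97, 0.064, 0.233, -0.015]
ft_force: [0.1, 0.8, -2.5]
gripper_width: 0.0204
finger_force: 60.7
```

Run:
```python
from plan import *
import cv2
o=bot.get_obs();print(o["t"],np.round(o["joints"],3),np.round(o["ft_force"],1),o["gripper_width"])
Cc=pose([.5054,-.3017,.17],-.0737,np.radians(5)); chain(Cc,v=.6)
a=bot.grab_frame("scene")[40:240,150:350,::-1];b=bot.grab_frame("top")[90:220,190:350,::-1]
a=cv2.resize(a,(400,400),interpolation=cv2.INTER_CUBIC);b=cv2.resize(b,(400,325),interpolation=cv2.INTER_CUBIC)
im=np.zeros((400,800,3),np.uint8);im[:,:400]=a;im[:325,400:]=b;cv2.imwrite("pics/g2.png",im)
```

```text
5.3667 [-0.125  0.09   2.113  0.245  0.492  1.125] [ 0.1  0.8 -2.5] 0.020430623886752985
19 [0.085, 0.581, 0.042, -0.037, -0.252, 0.13] -> [ 0.492 -0.301  0.324]
```

View pics/g2.png

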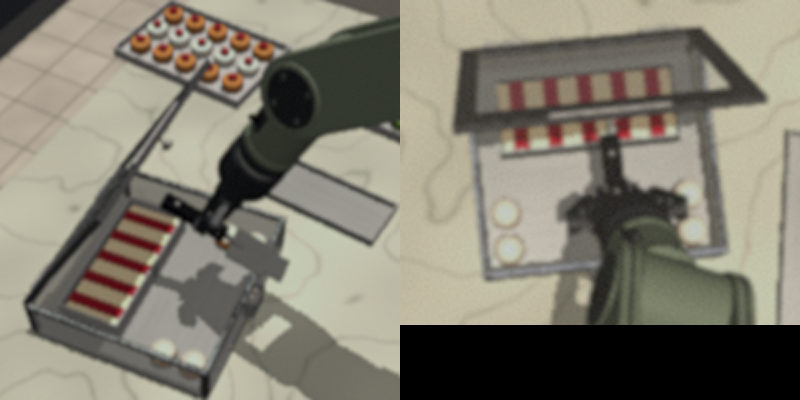

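The server is held: handle from (610,145) to the gripper at (625,205) in the right crop, blade clear above the floor, lid and cake clear. Moving across to the tray while levelling it.

Call:
step_arm --rows '[-1,0.08,0.3,0.04,0,-0.1,0.05,-1,0.085,0.58,0.04,-0.04,-0.25,0.13,-1,0.085,0.58,0.04,-0.04,-0.25,0.13,-1,0.085,0.58,0.04,-0.04,-0.25,0.13,-1,0.085,0.58,0.04,-0.04,-0.25,0.13,-1,0.085,0.58,0.04,-0.04,-0.25,0.13,-1,0.085,0.58,0.04,-0.04,-0.25,0.13,-1,0.085,0.58,0.04,-0.04,-0.25,0.13,-1,0.085,0.58,0.04,-0.04,-0.25,0.13,-1,0.085,0.58,0.04,-0.04,-0.25,0.13,-1,0.085,0.58,0.04,-0.04,-0.25,0.13,-1,0.085,0.58,0.04,-0.04,-0.25,0.13,-1,0.085,0.58,0.04,-0.04,-0.25,0.13,-1,0.085,0.58,0.04,-0.04,-0.25,0.13,-1,0.085,0.58,0.04,-0.04,-0.25,0.13,-1,0.085,0.58,0.04,-0.04,-0.25,0.13,-1,0.085,0.58,0.04,-0.04,-0.25,0.13,-1,0.085,0.58,0.04,-0.04,-0.25,0.13,-1,0.085,0.58,0.04,-0.04,-0.25,0.13,-1,0.08,0.3,0.04,0,-0.1,0.05]'

```text
t: 7.13
tool_pos: [0.4969, -0.3027, 0.324]
tcp_rot: [0.998, -0.036, 0.047, 0.003]
ft_force: [-0.3, 0.1, -2.2]
gripper_width: 0.0202
finger_force: 60.8
```

Run:
```python
from plan import *
import cv2
o=bot.get_obs();print(o["t"],np.round(o["joints"],3),np.round(o["ft_force"],1),o["gripper_width"])
T=[pose([.5054,-.3017,z],-.0737,np.radians(5)) for z in(.09,.04)]
chain(*T,v=.4)
a=bot.grab_frame("scene")[70:200,240:370,::-1];b=bot.grab_frame("top")[120:250,290:420,::-1]
im=np.hstack([cv2.resize(x,(400,400),interpolation=cv2.INTER_CUBIC) for x in(a,b)]);cv2.imwrite("pics/g3.png",im)
```

```text
7.1333 [-0.578  0.374  1.699  0.052  0.985  1.039] [-0.3  0.1 -2.2] 0.02016505831231019
8 [-0.062, -0.009, 0.394, 0.003, -0.011, 0.002] -> [ 0.492 -0.301  0.244]
5 [-0.035, -0.0, 0.398, 0.0, 0.0, 0.0] -> [ 0.492 -0.301  0.194]
```

View pics/g3.png

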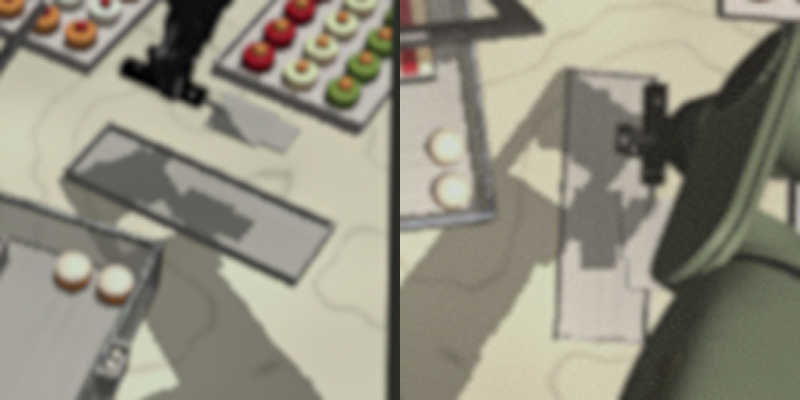

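The server is level above the tray. The tray corners sit at (570,70)–(650,340) in the right crop, and the server shows offset by parallax only. Lowering.

Call:
step_arm --rows '[-1,-0.06,-0.01,0.39,0,-0.01,0,-1,-0.06,-0.01,0.39,0,-0.01,0,-1,-0.06,-0.01,0.39,0,-0.01,0,-1,-0.06,-0.01,0.39,0,-0.01,0,-1,-0.06,-0.01,0.39,0,-0.01,0,-1,-0.06,-0.01,0.39,0,-0.01,0,-1,-0.06,-0.01,0.39,0,-0.01,0,-1,-0.06,-0.01,0.39,0,-0.01,0,-1,-0.035,0,0.39,0,0,0,-1,-0.035,0,0.39,0,0,0,-1,-0.035,0,0.39,0,0,0,-1,-0.035,0,0.39,0,0,0,-1,-0.02,0,0.3,0,0,0,-1,0,0,0,0,0,0,-1,0,0,0,0,0,0]'

```text
t: 8.48
tool_pos: [0.4918, -0.2984, 0.1985]
tcp_rot: [0.998, -0.036, 0.044, 0.002]
ft_force: [0.5, -0.4, -1.4]
gripper_width: 0.0204
finger_force: 60.7
```

Run:
```python
from plan import *
import cv2
o=bot.get_obs();print(o["t"],np.round(o["ft_force"],1),np.round(o["ft_torque"],2))
p,r=now();print(p+r.apply([0,0,.155]),r.as_matrix()[:,2],r.as_matrix()[:,0])
chain(pose([.5054,-.3017,.034],-.0737,np.radians(5)),v=.4)
a=bot.grab_frame("scene")[90:180,250:360,::-1];b=bot.grab_frame("top")[130:240,310:420,::-1]
im=np.hstack([cv2.resize(x,(400,int(400*x.shape[0]/110)),interpolation=cv2.INTER_CUBIC)[:327] for x in(a,b)]);cv2.imwrite("pics/g4.png",im)
```

```text
8.4833 [ 0.5 -0.4 -1.4] [-0.02  0.03  0.01]
[ 0.50535622 -0.29956918  0.04408934] [ 0.08742066 -0.00735779 -0.99614431] [ 0.99360426 -0.07110043  0.08772291]
2 [-0.012, 0.045, 0.201, 0.006, -0.004, 0.014] -> [ 0.492 -0.301  0.188]
```

View pics/g4.png

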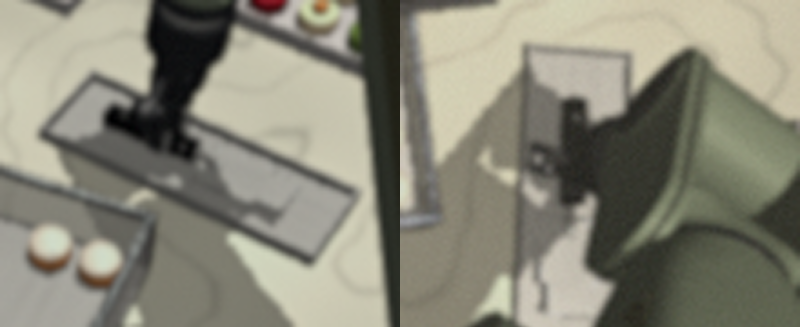

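The server hangs lengthwise inside the tray outline, with the gripper at (160,130) left crop and (555,160) right. Continue down with small steps.

Call:
step_arm --rows '[-1,-0.02,0.04,0.24,0,0,0,-1,-0.02,0.04,0.24,0,0,0,-1,0,0,0,0,0,0,-1,0,0,0,0,0,0]'

```text
t: 8.92
tool_pos: [0.4915, -0.3004, 0.1865]
tcp_rot: [0.998, -0.036, 0.044, 0.002]
ft_force: [0.5, -0.2, -1.7]
gripper_width: 0.0207
finger_force: 60.7
```

Call:
step_arm --rows '[-1,-0.005,0,0.06,0,0,0,-1,-0.005,0,0.06,0,0,0,-1,0,0,0,0,0,0]'

```text
t: 9.17
tool_pos: [0.4917, -0.3004, 0.1837]
tcp_rot: [0.998, -0.036, 0.044, 0.002]
ft_force: [-0.4, -1.4, -2.1]
gripper_width: 0.0202
finger_force: 60.7
```

Call:
step_arm --rows '[-1,-0.005,0,0.06,0,0,0,-1,0,0,0,0,0,0]'

```text
t: 9.33
tool_pos: [0.4917, -0.3004, 0.1823]
tcp_rot: [0.998, -0.036, 0.044, 0.002]
ft_force: [0.2, 0.2, -1.8]
gripper_width: 0.0203
finger_force: 60.7
```

Call:
step_arm --rows '[-1,-0.004,0,0.04,0,0,0,-1,0,0,0,0,0,0]'

```text
t: 9.5
tool_pos: [0.4917, -0.3004, 0.1813]
tcp_rot: [0.998, -0.036, 0.044, 0.002]
ft_force: [0.2, 0.0, -0.5]
gripper_width: 0.0203
finger_force: 60.7
```

Call:
step_arm --rows '[-1,-0.004,0,0.04,0,0,0,-1,0,0,0,0,0,0]'

```text
t: 9.67
tool_pos: [0.4918, -0.3005, 0.1804]
tcp_rot: [0.998, -0.036, 0.044, 0.002]
ft_force: [1.0, -0.4, -1.9]
gripper_width: 0.0203
finger_force: 60.7
```

Call:
step_arm --rows '[-1,-0.004,0,0.04,0,0,0,-1,0,0,0,0,0,0]'

```text
t: 9.83
tool_pos: [0.4918, -0.3005, 0.1803]
tcp_rot: [0.998, -0.036, 0.044, 0.002]
ft_force: [-1.9, 0.8, 4.1]
gripper_width: 0.02
finger_force: 61.4
```

Contact (about 6 N of change). Open the fingers partway inside the tray.

Call:
step_arm --rows '[-0.4,0,0,0,0,0,0,-0.3,0,0,0,0,0,0,-0.2,0,0,0,0,0,0,-0.1,0,0,0,0,0,0,0,0,0,0,0,0,0,0,0,0,0,0,0,0,0,0,0,0,0,0]'

```text
validation failed for argument at $.ro...
```

Call:
step_arm --rows '[0,0,0,-0.1,0,0,0,0,0,0,-0.2,0,0,0,0,0,0,-0.4,0,0,0,0,0,0,-0.6,0,0,0,0,0,0,-0.8,0,0,0,0,0,0,-0.8,0,0,0,0,0,0,-0.8,0,0,0,0,0,0,-0.8,0,0,0,0,0,0,-0.8,0,0,0,0,0,0,-0.8,0,0,0,0,0,0,-0.8,0,0,0,0,0,0,-0.8,0,0,0,-1,0,0,-0.8,0,0,0,-1,0,0,-0.8,0,0,0,-1,0,0,-0.4,0,0,0,-1,0,0,0,0,0,0]'

```text
t: 11.17
tool_pos: [0.4703, -0.2986, 0.4242]
tcp_rot: [0.998, -0.036, 0.047, 0.004]
ft_force: [0.3, -0.4, 0.0]
gripper_width: -0.0001
finger_force: 0.0
```

The release call was refused for its row length, so the fingers opened during the first millimetres of the lift. The lift started at only 2.5 mm per row, so any drop was small, but I will check the server. First I move to the lid's start pose, fingers shut, going over the top of the lid. That also clears the view of the tray.

```bash
cat >> plan.py <<'E'
pc=np.array([.5779,.0016,.1041])
def tip(th,r=290,gap=0,w=11): # tool pose: vertical, front-bottom corner of the shut fingers on the lid's outer face at radius r (mm)
    x=145-r*np.cos(th)+(9+gap)*np.sin(th)+w; z=81+r*np.sin(th)+(9+gap)*np.cos(th)
    return pose(place(pc,np.array([x,0,z])/1e3),pc[2],0,.173)
E
python3 - <<'E'
from plan import *
S=tip(1.14);W2=(np.array([*S[0][:2],.59]),S[1]);W1=(np.array([.47,-.2,.57]),S[1])
print(bot.get_obs()["t"]);chain(W1,W2,S,v=.8)
E
```

```text
11.1667
8 [0.04, -0.49, -0.73, 0.02, -0.146, -0.274] -> [ 0.47 -0.2   0.57]
10 [0.685, -0.757, -0.08, 0.0, 0.0, 0.0] -> [0.621 0.006 0.59 ]
4 [0.0, -0.0, 0.687, 0.0, 0.0, 0.0] -> [0.621 0.006 0.521]
```

Call:
step_arm --rows '[-1,0.04,-0.49,-0.73,0.02,-0.15,-0.27,-1,0.04,-0.49,-0.73,0.02,-0.15,-0.27,-1,0.04,-0.49,-0.73,0.02,-0.15,-0.27,-1,0.04,-0.49,-0.73,0.02,-0.15,-0.27,-1,0.04,-0.49,-0.73,0.02,-0.15,-0.27,-1,0.04,-0.49,-0.73,0.02,-0.15,-0.27,-1,0.04,-0.49,-0.73,0.02,-0.15,-0.27,-1,0.04,-0.49,-0.73,0.02,-0.15,-0.27,-1,0.69,-0.76,-0.08,0,0,0,-1,0.69,-0.76,-0.08,0,0,0,-1,0.69,-0.76,-0.08,0,0,0,-1,0.69,-0.76,-0.08,0,0,0,-1,0.69,-0.76,-0.08,0,0,0,-1,0.69,-0.76,-0.08,0,0,0,-1,0.69,-0.76,-0.08,0,0,0,-1,0.69,-0.76,-0.08,0,0,0,-1,0.69,-0.76,-0.08,0,0,0,-1,0.69,-0.76,-0.08,0,0,0,-1,0,0,0,0,0,0]'

```text
t: 12.75
tool_pos: [0.6262, 0.0093, 0.584]
tcp_rot: [0.999, 0.053, -0.005, -0.003]
ft_force: [-0.7, 0.6, -1.6]
gripper_width: 0.0002
finger_force: 0.0
```

Run:
```python
from plan import *
import cv2
o=bot.get_obs();print(o["t"],np.round(o["joints"],3),np.round(o["ft_force"],1))
chain(tip(1.14),v=.8)
fa=bot.grab_frame("scene");fb=bot.grab_frame("top")
a=fa[40:240,150:360,::-1];b=fb[90:245,180:390,::-1]
im=np.zeros((381,800,3),np.uint8);im[:,:400]=cv2.resize(a,(400,381),interpolation=cv2.INTER_CUBIC);im[:295,400:]=cv2.resize(b,(400,295),interpolation=cv2.INTER_CUBIC);cv2.imwrite("pics/g5.png",im)
```

```text
12.75 [-0.005  0.365  1.059  0.006  1.727  1.461] [-0.7  0.6 -1.6]
4 [-0.054, 0.029, 0.628, -0.021, 0.03, 0.005] -> [0.621 0.006 0.521]
```

View pics/g5.png

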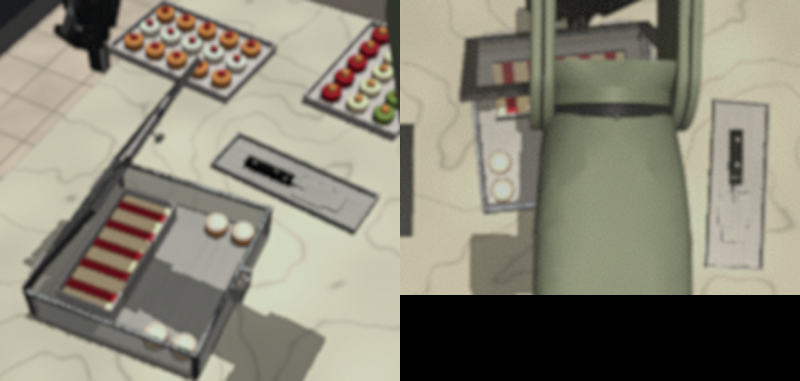

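The server lies flat in the tray, blade forward and level (handle (270,170), blade (320,200) left crop; (735,155) and (735,215) right). Cake, puffs and lid are undisturbed, and the fingers are behind the lid edge. Now the closing arc.

Run:
```python
from plan import *
ths=[1.14,.99,.84,.69,.54,.39,.24,.14,.08]
for i,(a,b) in enumerate(zip(ths,ths[1:])):
    d=tip(a)[1].inv().apply(tip(b)[0]-tip(a)[0])/.025/5; print(b,np.round(d,3),np.round(tip(b)[0],3))
```

```text
0.99 [-0.309 -0.     0.159] [0.582 0.002 0.501]
0.84 [-0.282 -0.     0.203] [ 0.547 -0.002  0.476]
0.69 [-0.249 -0.     0.243] [ 0.516 -0.005  0.446]
0.54 [-0.209 -0.     0.278] [ 0.49  -0.008  0.411]
0.39 [-0.166 -0.     0.306] [ 0.47  -0.01   0.373]
0.24 [-0.118 -0.     0.327] [ 0.455 -0.011  0.332]
0.14 [-0.051 -0.     0.226] [ 0.449 -0.012  0.303]
0.08 [-0.02  -0.     0.138] [ 0.446 -0.012  0.286]
```

Call:
step_arm --rows '[-1,-0.05,0.03,0.63,-0.02,0.03,0.005,-1,-0.05,0.03,0.63,-0.02,0.03,0.005,-1,-0.05,0.03,0.63,-0.02,0.03,0.005,-1,-0.05,0.03,0.63,-0.02,0.03,0.005,-1,0,0,0,0,0,0]'

```text
t: 13.27
tool_pos: [0.6177, 0.0014, 0.52]
tcp_rot: [0.999, 0.049, -0.003, 0.001]
ft_force: [0.1, -0.5, 0.3]
gripper_width: 0.0002
finger_force: 0.0
```

Call:
step_arm --rows '[-1,-0.31,0,0.16,0,0,0,-1,-0.31,0,0.16,0,0,0,-1,-0.31,0,0.16,0,0,0,-1,-0.31,0,0.16,0,0,0,-1,-0.31,0,0.16,0,0,0,-1,-0.28,0,0.2,0,0,0,-1,-0.28,0,0.2,0,0,0,-1,-0.28,0,0.2,0,0,0,-1,0,0,0,0,0,0]'

```text
t: 14.02
tool_pos: [0.5581, -0.0042, 0.4895]
tcp_rot: [0.999, 0.049, 0.002, 0.001]
ft_force: [0.0, 0.2, 0.4]
gripper_width: -0.0
finger_force: 0.0
```

Run:
```python
from plan import *
p,r=now(); q=p+r.apply([0,0,.173]); c,s=np.cos(pc[2]),np.sin(pc[2]); d=q-[*pc[:2],0]
x=(c*d[0]+s*d[1])*1e3;y=(-s*d[0]+c*d[1])*1e3;z=d[2]*1e3
X,Z=145-(x-11),z-81; rho=np.hypot(X,Z); print("case frame",x,y,z,"r",np.sqrt(rho**2-81),"theta",np.arctan2(Z,X)-np.arcsin(9/rho),bot.get_obs()["ft_force"])
```

```text
case frame -19.75040616519759 -4.154554603656954 316.4910507823216 r 293.70604397218983 theta 0.8990247606622167 [0.04530659 0.19737332 0.44218503]
```

```bash
cat > lidang.py <<'E'
from plan import *
import cv2
def L(th,P): 
    return place(pc,np.array([145+P[0]*np.cos(th)+P[2]*np.sin(th),P[1],81-P[0]*np.sin(th)+P[2]*np.cos(th)])/1e3)
def score(im,th,side):
    g=cv2.cvtColor(im,cv2.COLOR_RGB2GRAY).astype(np.float32)
    ys=np.linspace(60,150,40)*side
    f=lambda r:np.mean([g[tuple(np.round(proj("top",L(th,(-r,y,4)))).astype(int)[::-1])] for y in ys])
    return (f(308)+f(255)-f(272)-f(282)*1-f(292)+f(312))
def ang(im):
    for side in(1,-1):
        t=np.arange(.02,1.1,.01);s=[score(im,x,side) for x in t];i=np.argsort(s)[::-1][:4];print(side,np.round(t[i],2),np.round(np.array(s)[i]))
if __name__=="__main__":
    ang(cv2.imread("pics/top0.png")[:,:,::-1]); ang(bot.grab_frame("top"))
E
python3 lidang.py
```

```text
1 [0.06 0.07 0.05 0.08] [129. 129. 128. 128.]
-1 [0.07 0.08 0.99 0.09] [135. 135. 134. 133.]
1 [0.87 0.88 0.86 0.89] [147. 144. 127. 122.]
-1 [0.87 0.88 0.86 0.89] [60. 57. 50. 47.]
```

Lid is now at 0.87 rad by image matching and follows the fingers, with no residual force. Continue the arc.

Run:
```python
from plan import *
a=now()
for th in (.75,.6,.45,.3,.2,.14):
    b=tip(th,288); n=5; d=a[1].inv().apply(b[0]-a[0])/.025/n; print(th,np.round(d,3),np.round((a[1].inv()*b[1]).as_rotvec()/.08,2)); a=b
```

```text
0.75 [-0.232 -0.028  0.259] [ 0.03 -0.03 -0.06]
0.6 [-0.224 -0.     0.263] [0. 0. 0.]
0.45 [-0.182 -0.     0.293] [0. 0. 0.]
0.3 [-0.137  0.     0.317] [0. 0. 0.]
0.2 [-0.064 -0.     0.221] [0. 0. 0.]
0.14 [-0.028 -0.     0.135] [0. 0. 0.]
```

Call:
step_arm --rows '[-1,-0.23,-0.03,0.26,0,0,0,-1,-0.23,-0.03,0.26,0,0,0,-1,-0.23,-0.03,0.26,0,0,0,-1,-0.23,-0.03,0.26,0,0,0,-1,-0.23,-0.03,0.26,0,0,0,-1,-0.22,0,0.26,0,0,0,-1,-0.22,0,0.26,0,0,0,-1,-0.22,0,0.26,0,0,0,-1,-0.22,0,0.26,0,0,0,-1,-0.22,0,0.26,0,0,0,-1,-0.18,0,0.29,0,0,0,-1,-0.18,0,0.29,0,0,0,-1,-0.18,0,0.29,0,0,0,-1,-0.18,0,0.29,0,0,0,-1,-0.18,0,0.29,0,0,0,-1,0,0,0,0,0,0]'

```text
t: 15.4
tool_pos: [0.4797, -0.0076, 0.3852]
tcp_rot: [0.999, 0.05, -0.001, 0.001]
ft_force: [-1.2, -0.5, 0.6]
gripper_width: -0.0
finger_force: 0.0
```

Run:
```python
from plan import *
from lidang import ang
ang(bot.grab_frame("top"))
a=now();o=bot.get_obs();print(o["t"],np.round(o["ft_force"],1),np.round(a[0]-tip(.45,288)[0],4),np.round(o["joints"],2))
for th in (.3,.2,.14):
    b=tip(th,286); n=5; d=a[1].inv().apply(b[0]-a[0])/.025/n; print(th,np.round(d,3)); a=b
```

```text
1 [0.44 0.43 0.45 0.42] [215. 213. 211. 201.]
-1 [0.44 0.43 0.42 0.45] [105. 102. 102. 100.]
15.45 [ 0.  -0.1  0. ] [ 0.0011  0.0011 -0.0015] [-0.04  0.18  1.8  -0.    1.16  1.43]
0.3 [-0.131  0.008  0.31 ]
0.2 [-0.064  0.     0.22 ]
0.14 [-0.027 -0.     0.135]
```

Lid at 0.44, still following. Next stop is 0.14.

Call:
step_arm --rows '[-1,-0.13,0,0.31,0,0,0,-1,-0.13,0,0.31,0,0,0,-1,-0.13,0,0.31,0,0,0,-1,-0.13,0,0.31,0,0,0,-1,-0.13,0,0.31,0,0,0,-1,-0.06,0,0.22,0,0,0,-1,-0.06,0,0.22,0,0,0,-1,-0.06,0,0.22,0,0,0,-1,-0.06,0,0.22,0,0,0,-1,-0.06,0,0.22,0,0,0,-1,-0.03,0,0.135,0,0,0,-1,-0.03,0,0.135,0,0,0,-1,-0.03,0,0.135,0,0,0,-1,-0.03,0,0.135,0,0,0,-1,-0.03,0,0.135,0,0,0,-1,0,0,0,0,0,0]'

```text
t: 16.78
tool_pos: [0.4536, -0.0106, 0.3033]
tcp_rot: [0.999, 0.05, 0.001, 0.001]
ft_force: [0.4, -0.1, -0.2]
gripper_width: -0.0002
finger_force: 0.0
```

Run:
```python
from plan import *
from lidang import ang
ang(bot.grab_frame("top"))
a=now();o=bot.get_obs();print(o["t"],np.round(o["ft_force"],1),np.round(a[0]-tip(.14,286)[0],4),a[0])
for th in (.06,.0): print(np.round(tip(th,286)[0],4), np.round(a[1].inv().apply(tip(th,286)[0]-a[0])/.025,2))
```

```text
1 [0.09 0.1  0.08 0.11] [241. 240. 240. 239.]
-1 [0.1  0.11 0.12 0.09] [105. 104. 103. 103.]
16.8333 [ 0.1 -0.3  1.2] [0.0011 0.0008 0.0008] [ 0.45374562 -0.01064075  0.30358369]
[ 0.4497 -0.0118  0.2801] [-0.17  0.03  0.94]
[ 0.4486 -0.0119  0.263 ] [-0.21  0.03  1.62]
```

Call:
step_arm --rows '[-1,-0.03,0,0.08,0,0,0,-1,-0.03,0,0.08,0,0,0,-1,-0.03,0,0.08,0,0,0,-1,-0.03,0,0.08,0,0,0,-1,-0.03,0,0.08,0,0,0,-1,-0.03,0,0.08,0,0,0,-1,-0.03,0,0.08,0,0,0,-1,-0.03,0,0.08,0,0,0,-1,0,0,0.08,0,0,0,-1,0,0,0.08,0,0,0,-1,0,0,0.04,0,0,0]'

```text
t: 17.75
tool_pos: [0.4474, -0.0113, 0.2824]
tcp_rot: [0.999, 0.05, 0.0, 0.001]
ft_force: [0.2, -1.3, 1.8]
gripper_width: -0.0002
finger_force: 0.8
```

Call:
step_arm --rows '[-1,0,0,0.06,0,0,0,-1,0,0,0.06,0,0,0]'

```text
t: 17.92
tool_pos: [0.4473, -0.0113, 0.2796]
tcp_rot: [0.999, 0.05, 0.0, 0.001]
ft_force: [-0.7, -1.2, 1.5]
gripper_width: 0.0002
finger_force: 0.8
```

Call:
step_arm --rows '[-1,0,0,0.06,0,0,0,-1,0,0,0.06,0,0,0]'

```text
t: 18.08
tool_pos: [0.4474, -0.0113, 0.2766]
tcp_rot: [0.999, 0.05, 0.001, 0.001]
ft_force: [-0.9, -0.7, 2.1]
gripper_width: 0.0001
finger_force: 0.8
```

Call:
step_arm --rows '[-1,0,0,0.05,0,0,0,-1,0,0,0.05,0,0,0]'

```text
t: 18.25
tool_pos: [0.4475, -0.0112, 0.2749]
tcp_rot: [0.999, 0.05, 0.0, 0.001]
ft_force: [-5.2, 0.6, 17.5]
gripper_width: 0.0002
finger_force: 8.4
```

Call:
step_arm --rows '[-1,0,0,0.05,0,0,0,-1,0,0,0.05,0,0,0]'

```text
t: 18.42
tool_pos: [0.4474, -0.0112, 0.2741]
tcp_rot: [0.999, 0.05, 0.001, 0.001]
ft_force: [-9.9, -0.8, 29.0]
gripper_width: -0.0
finger_force: 14.4
```

Call:
step_arm --rows '[-1,0,0,0.04,0,0,0,-1,0,0,0.04,0,0,0]'

```text
t: 18.58
tool_pos: [0.4472, -0.0112, 0.2721]
tcp_rot: [0.999, 0.05, 0.001, 0.001]
ft_force: [-8.1, -0.3, 19.3]
gripper_width: 0.0001
finger_force: 9.8
```

Call:
step_arm --rows '[-1,0,0,0.04,0,0,0,-1,0,0,0.04,0,0,0]'

```text
t: 18.75
tool_pos: [0.4471, -0.0113, 0.2692]
tcp_rot: [0.999, 0.05, 0.001, 0.001]
ft_force: [-5.6, 0.0, 10.9]
gripper_width: 0.0
finger_force: 5.1
```

Passed the rollers' peak (29 N, now falling). Continue gently to the stop.

Call:
step_arm --rows '[-1,0,0,0.04,0,0,0,-1,0,0,0.02,0,0,0]'

```text
t: 18.92
tool_pos: [0.4473, -0.0113, 0.2666]
tcp_rot: [0.999, 0.05, 0.001, 0.001]
ft_force: [-1.8, 0.1, 3.3]
gripper_width: 0.0
finger_force: 1.8
```

Call:
step_arm --rows '[-1,0,0,0.03,0,0,0,-1,0,0,0.02,0,0,0]'

```text
t: 19.08
tool_pos: [0.4478, -0.0113, 0.265]
tcp_rot: [0.999, 0.05, 0.001, 0.001]
ft_force: [-0.4, -0.4, 0.5]
gripper_width: -0.0002
finger_force: 0.6
```

Call:
step_arm --rows '[-1,0,0,0.02,0,0,0,-1,0,0,0.02,0,0,0]'

```text
t: 19.25
tool_pos: [0.4481, -0.0113, 0.2639]
tcp_rot: [0.999, 0.05, 0.001, 0.001]
ft_force: [0.1, 0.4, 0.6]
gripper_width: -0.0001
finger_force: 0.2
```

Call:
step_arm --rows '[-1,0,0,0.02,0,0,0,-1,0,0,0.02,0,0,0]'

```text
t: 19.42
tool_pos: [0.4481, -0.0113, 0.2633]
tcp_rot: [0.999, 0.05, 0.001, 0.001]
ft_force: [-3.1, -1.1, 9.0]
gripper_width: 0.0001
finger_force: 3.8
```

Call:
step_arm --rows '[-1,0,0,0.02,0,0,0,-1,0,0,0.02,0,0,0]'

```text
t: 19.58
tool_pos: [0.448, -0.0113, 0.2632]
tcp_rot: [0.999, 0.05, 0.002, 0.001]
ft_force: [-3.8, 1.2, 16.1]
gripper_width: 0.0002
finger_force: 8.1
```

Call:
step_arm --rows '[-1,0,0,0.02,0,0,0,-1,0,0,0.0,0,0,0]'

```text
t: 19.75
tool_pos: [0.448, -0.0113, 0.2632]
tcp_rot: [0.999, 0.05, 0.002, 0.001]
ft_force: [-4.0, 0.0, 15.1]
gripper_width: -0.0003
finger_force: 7.8
```

Hard stop at TCP z 0.2632 (predicted 0.263 for lid shut), so the lid is shut. Retreat straight up, then re-check the lid from the image.

Call:
step_arm --rows '[-1,0,0,-0.1,0,0,0,-1,0,0,-0.2,0,0,0,-1,0,0,-0.4,0,0,0,-1,0,0,-0.7,0,0,0,-1,0,0,-0.7,0,0,0,-1,0,0,-0.7,0,0,0,-1,0,0,-0.7,0,0,0,-1,0,0,-0.7,0,0,0,-1,0,0,-0.7,0,0,0,-1,0,0,-0.3,0,0,0,-1,0,0,0,0,0,0,-1,0,0,0,0,0,0]'

```text
t: 20.75
tool_pos: [0.4474, -0.011, 0.3913]
tcp_rot: [0.999, 0.05, 0.001, 0.001]
ft_force: [0.0, -0.1, 0.1]
gripper_width: -0.0001
finger_force: 0.0
```

Run:
```python
from plan import *
from lidang import L
import cv2
# scene view: sub-pixel lid corner check by edge score along the front bar, both lid halves
g=cv2.cvtColor(bot.grab_frame("scene"),cv2.COLOR_RGB2GRAY).astype(np.float32)
def f(th,r,ys): return np.mean([g[tuple(np.round(proj("scene",L(th,(-r,y,5)))).astype(int)[::-1])] for y in ys])
for ys in(np.linspace(50,145,40),np.linspace(-145,-50,40)):
    t=np.arange(-.04,.13,.01); s=[f(x,310,ys)+f(x,256,ys)-f(x,270,ys)-f(x,294,ys) for x in t]; print(np.round(t[np.argmax(s)],2),np.round(s).tolist())
o=bot.get_obs();print(o["t"],o["tool_pos"],o["ft_force"])
```

```text
-0.04 [113.0, 111.0, 110.0, 107.0, 104.0, 98.0, 92.0, 81.0, 71.0, 57.0, 40.0, 24.0, 13.0, 1.0, -1.0, -1.0, 3.0]
-0.01 [162.0, 164.0, 165.0, 165.0, 164.0, 163.0, 158.0, 150.0, 140.0, 124.0, 105.0, 83.0, 61.0, 36.0, 11.0, -2.0, -13.0]
20.8 [ 0.44722775 -0.01103039  0.39070552] [-0.80206489  0.08222099 -0.29154085]
```

The image agrees with a lid at about 0 rad, and the robot touches nothing.

```bash
python3 -c "
from plant import bot
print(bot.hand_in())"
```

```text
the job is handed in; nothing more can be done
None
```

I handed the job in at about 21 s: the server lies flat in the tray, blade right way up, and the lid was lowered slowly and pressed shut past the catch onto its stop (29 N highest reading); one release command was refused, so the fingers let go of the server during the first few millimetres of the lift, and I did not re-check the jars after the start.

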